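# Load a syringe under a syringe driver's sprung barrel clamp

### The arm

A 6-joint arm with a two-finger parallel gripper is mounted at the origin on the work surface. World frame = base frame: x ahead of the robot, y to its left, z up, the work surface at z = 0. Lengths are in m, angles in rad, forces in N, time in s.
With the tool pointing down it reaches from about 0.375 to 0.975 m from the base axis. Payload 3.8 kg.
Tool frame: the origin (TCP) lies at the very end of the fingers, on their centre line; the grasp point (between the pads) lies 19 mm behind it; z points along the fingers, y is the direction in which the jaws open and shut (so a half turn about z gives the same grasp; the last joint's range is limited). The gripper opens to 85 mm and grips with 20 to 120 N. Pads are 22 mm wide; open, the fingers measure 114 mm over their backs; the gripper's body (76 mm by 85 mm) begins 54 mm behind the grasp point. The pads swing forward as they close: fully open they stand 13 mm farther back than shut.
Start: joints at [1.134, 0.264, 1.604, -0, 1.274, -0.037], TCP at [0.263, 0.622, 0.231] pointing down, gripper open.
Joint ranges: [-2.63, 2.63], [-0.94, 2.18], [0.31, 2.57], [-1.31, 4.45], [0, 2.66], [-2.55, 2.55]. Speed limits (rad/s): [2.57, 2.57, 3.14, 3.14, 3.14, 3.14].

### API

Orientations are given as a rotation vector (axis times angle).
In Python, from workcell import read_state, read_camera, camera_info, finish_job gives the robot as it stands. The module is installed in compiled form; this text tells all that it offers.
- The arm moves only by the tool play_rows, never from a script. Its argument "motion" is a list of rows, each a list of 5 numbers: the shift along the tool's x, y, z in units of 1000 mm (1.0 is 1000 mm), then the turn about the tool's z in units of 2 pi rad (1.0 is 2 pi rad), then the finger opening in mm, from 0 to 85.4. A call has 1 to 5 rows; each row shifts and turns the commanded pose from where the row before left it, along the tool's axes as they then stand; what a row does not reach is not made up. A row lasts 1/8 s, in which the tool goes at most 62.5 mm and 10.7 degrees, less where a joint would pass 70% of its speed; a pose out of reach is approached as far as the arm can. A call with a number of a shift or a turn outside -1 to 1 is refused whole. A call with a gripper value outside its range is refused whole. The fingers move at their own pace and stop on an object; "squeeze" is the grip in N (left out, the last holds). Time passes only in rows, so rows that do not move let the fingers close. It gives the time, the measured TCP pose, the force and the opening at its end, in the units of the state.
- read_state(): the state, without advancing time (a new reading comes with each control period).
- read_camera(name): name is "side" or "top" or "wrist"; returns the picture (384x512x3 uint8, red, green, blue); there is no depth.
- camera_info(name): a dict with "intrinsics" (3x3 intrinsics, pixels), "pose" (4x4, takes a point from camera to world coordinates). Camera axes: x right, y down, z forward; pixel columns grow to the right and rows downward; lengths in m; the calibration is good to about 2 mm. The wrist camera is an equidistant fisheye: a pixel r from the principal point sees the ray r / f radians off the axis. A picture is of the moment at which its call begins: read the wrist's pose just before it. camera_info takes no time and is no camera call; for the wrist camera it gives the pose at the moment of the call.
- finish_job(): hands the job in, once; it reports no verdict.
The state is a dict: "time": time; "q": joint angles; "joint_vel": joint speeds; "joint_torque": joint torques, N m; "tool_pos": TCP position; "tcp_rot": TCP orientation; "wrist_force": force on the tool from outside, world axes, zero at the start; "torque": the same for the moment, N m; "width": opening from 0.0 (shut) to 1.0 (fully open).
Only numpy, scipy, OpenCV 4.12 (cv2) and the standard library are available. Lean on these libraries where they do the work, as an engineer would, in place of code of your own. Each camera call takes 0.05 s, during which the arm holds its last target. There are 200 camera calls.

### The job

Take the filled syringe from the steel dose tray and load it into the syringe driver, nozzle towards the clamp end: push the sprung barrel clamp back with the barrel, slip the syringe beneath it and let the clamp bear down on the barrel lying in the notches of saddle and collar. Then slide it gently nozzle-first under the clamp until its flange has pushed the collar's sensor prongs fully in, without forcing them, and let go. Leave the other things on the ledge where they stand.

Things in the scene. Friction and masses are not known exactly. Their poses are not given: they have to be found in the camera images.
- barrel (a point): Filled, capped syringe, 45 g; point on the axis of its clear barrel (22 mm diameter, 106 mm long), near the middle. y along the barrel to the nozzle. White flange (ears 40 mm wide along x, 22 high, 3 thick): its nozzle-side face is at y -50 mm; barrel's front end at y +56, nozzle cap ends at +70, plunger rod and thumb disc at -106. Starts lying level in the tray, axis 40 mm above the ledge.
- tray: Fixed steel dose tray, 100 x 205 mm, walls 18 mm high; origin under the middle of the syringe's place, y along the syringe. Two white notched ribs, each 6 mm thick, at y -36 and +40 mm, hold the barrel up; between them it is free to grip.
- cradle (a point): White syringe driver, fixed, 250 mm long; point on the axis of a seated barrel, 75 mm above the ledge, 20 mm above the deck. y along that axis to the clamp end (nozzle end), x from the keys (robot's side) to the clamp's hinge, z up. Saddle: V notch under the clamp, y 28 to 40 mm, walls up to 4 mm below the axis. Plunger pusher at y below -140. Near the axis only these and the collar stand.
- clamp (a joint): Black sprung barrel clamp over the saddle, cradle y 28 to 40 mm; rad, 0 at its empty rest, about 0.2 bearing on a seated barrel, grows as pushed up and back, stop at 1.1. Hinged low behind the cradle (x +32, 10 mm below the axis). A spring holds it down: about 5 N on a seated barrel, 5 to 8 N to push back. Sliding the seated barrel along under it takes 4 to 11 N. Over 20 N strains it.
- clamp_lip (a point): Front tip of the clamp's upturned lip. At rest it stands about 31 mm before the cradle's axis (x -31) and 20 mm above it; the lip slopes down from there to the clamp's underside, so a barrel carried level towards +x, its axis about 10 mm above the seat, rides under it and lifts it.
- driver: The driver's case; origin on the ledge below the cradle point, same axes. On it a grey collar: V-notched plate across the axis, 42 mm wide, 6 thick, notch as high as the saddle's; its back face set by hand from y -60 to -42, not measured: feel for it. Two black sensor prongs stand 4.5 mm out of that face; the flange pushes them in with 0.5 to 2 N, then meets the plate. Over 15 N cracks it.
- pillbox: Stainless pill box, 75 x 50 x 20 mm; origin under its centre. Leave it.
- spoon: White porcelain medicine spoon, 130 mm long; origin under its middle. Leave it.
- mortar: Green glass mortar with its pestle, 94 mm wide, 52 mm high; origin under its centre. Leave it.
- bottle: Amber medicine bottle, 48 mm wide, 85 mm high; origin under its centre. Leave it.
- carton: Plain white carton, 55 x 85 x 35 mm; origin under its centre. Leave it.
- medcup: White medicine cup, 34 mm wide, 32 mm high, between driver and tray; origin under its centre. Leave it.
Things that resemble listed ones, but are neither listed nor needed, are in the scene too. Leave any red look-alike of the part that bears barrel alone.

How it is judged:
On the way:
1. the barrel of the syringe has pushed the sprung clamp back (value of joint clamp above 0.15 rad and contact force between syringe and clamp above 0.5 N), for 0.1 s.
At the end, for the whole second after the job is handed in: the barrel lies in saddle and collar (within 3 mm of the seat axis sideways and in height, within 0.06 rad of its direction), the clamp bears down on it, the flange holds the sensor prongs in by at least 3 of their 4.5 mm, and the syringe is let go and still (x of barrel in the frame of cradle between -0.003 and 0.003 m and y of barrel in the frame of cradle between -0.016 and 0.014 m and z of barrel in the frame of cradle between -0.003 and 0.003 m and angle between the y axis of barrel and the y axis of cradle, either way round below 0.06 rad and value of joint clamp between 0.12 and 0.28 rad and contact force between syringe and clamp above 1 N and value of joint sensor above 0.003 m and linear speed of syringe below 0.01 m/s); the robot touches nothing.
It fails at once if the collar is forced (contact force between syringe and collar above 15 N).
It fails at once if the clamp is strained (contact force between syringe and clamp above 20 N).
It fails at once if another thing on the ledge is moved by over 20 mm (distance of any of pillbox, spoon, mortar, bottle, carton, medcup from where it was at the start of the episode above 0.02 m).
It also fails if it takes over 72 s, if anything falls off the work surface, if the arm or the gripper's body presses on something with over 40 N, if the wrist force passes 120 N, or if a joint passes its speed limit or range.

## Working session

There is one attempt and no reset: what is moved stays moved. The work goes in short steps, Python scripts to look and compute and a tool call to move; the robot and the scene stay as the last step left them, time stands still between calls to the robot, and variables do not carry over. Pictures are saved under pics/ and viewed, about 8 in all and at most 12, crops included, and the job is handed in when it is done.

Besides the shell and the picture viewer there is one more tool, called after ">>>" as name(argument=value, ...) on one line, values as JSON. play_rows: Moves the arm, as the interface text tells. Shifts and turns lie within -1 to 1; 1 stands for 1000 mm of shift or 2 pi rad of turn. Its arguments: {"type":"object","properties":{"motion":{"type":"array","items":{"type":"array","items":{"type":"number"}}},"squeeze":{"type":"number"}},"required":["motion"]}

```bash
mkdir -p pics; ls
python3 - <<'E'
from workcell import *
import cv2,numpy as np
s=read_state(); print(s)
for n in("side","top","wrist"):
    i=camera_info(n); print(n,np.round(i["intrinsics"],1).tolist(),np.round(i["pose"],4).tolist())
a=[read_camera(n)[:,:,::-1] for n in("side","top","wrist")]
for n,x in zip("stw",a): cv2.imwrite(f"pics/{n}0.png",x)
cv2.imwrite("pics/side0.png",a[0]); 
cv2.imwrite("pics/top0.png",cv2.resize(a[1],(800,600),interpolation=cv2.INTER_CUBIC))
E
```

```text
pics
{'time': 0.0, 'q': array([ 1.13408608e+00,  2.64769599e-01,  1.60535216e+00,  1.80249589e-05,
        1.27373496e+00, -3.68979309e-02]), 'joint_vel': array([-0.00096919,  0.00109288, -0.00027197,  0.00125425,  0.00019391,
       -0.00104577]), 'joint_torque': array([ 2.27431876e-03, -5.15104330e+01, -3.67313969e+01, -7.41270333e-05,
        1.29705184e-02, -2.65879333e-05]), 'tool_pos': array([0.26242579, 0.62110396, 0.22996277]), 'tcp_rot': array([-0.62374814, -3.07848803,  0.00345018]), 'wrist_force': array([-0.24369492,  0.27629115, -0.18574636]), 'torque': array([ 0.00694579,  0.0080556 , -0.02307663]), 'width': 0.9949606595558351}
side [[446.1, 0.0, 257.2], [0.0, 446.1, 187.6], [0.0, 0.0, 1.0]] [[0.9955, -0.076, 0.0561, 0.4037], [-0.0918, -0.638, 0.7645, -0.7904], [-0.0223, -0.7663, -0.6421, 0.9197], [0.0, 0.0, 0.0, 1.0]]
top [[379.3, 0.0, 255.7], [0.0, 379.3, 186.6], [0.0, 0.0, 1.0]] [[0.0065, -0.9959, 0.0903, 0.3682], [-0.9999, -0.0072, -0.008, 0.1798], [0.0087, -0.0902, -0.9959, 1.258], [0.0, 0.0, 0.0, 1.0]]
wrist [[297.3, 0.0, 257.4], [0.0, 297.3, 192.9], [0.0, 0.0, 1.0]] [[0.3897, 0.8866, 0.2491, 0.1984], [0.9209, -0.3747, -0.1072, 0.6475], [-0.0017, 0.2711, -0.9625, 0.3719], [0.0, 0.0, 0.0, 1.0]]
```

View pics/top0.png

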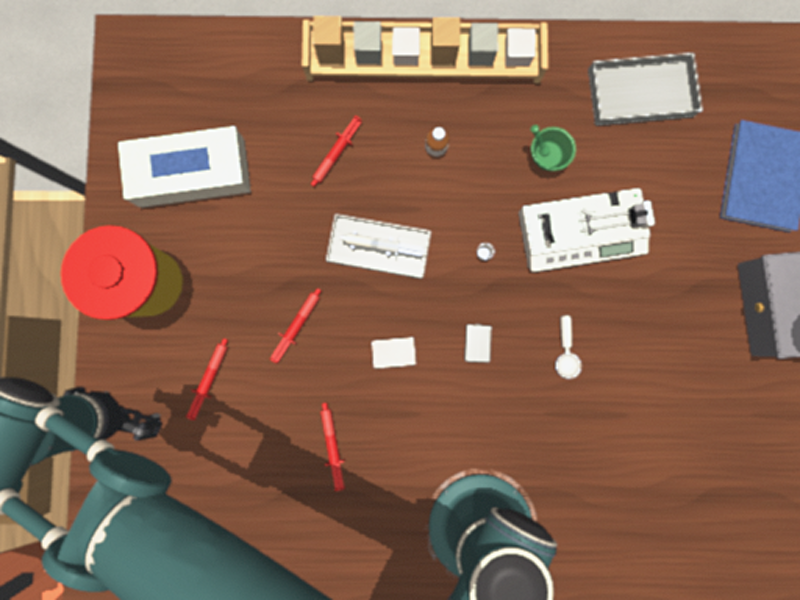

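View pics/side0.png

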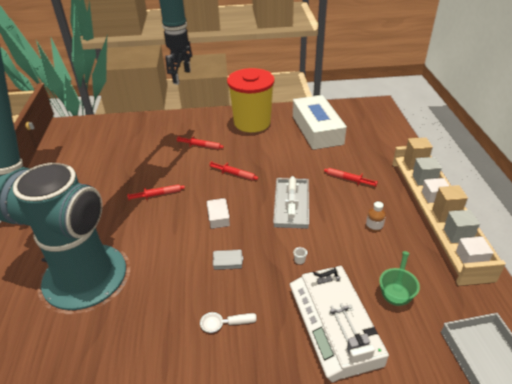

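The tray syringe is at (380,243) in the top view, scaled ×1.5625. The look-alikes are red syringes at (337,150), (296,325), (208,380) and (332,447). By the description I choose the clear one in the steel tray; the driver is at (588,230) with its clamp on the right. Next, a close crop.

```bash
cat > h.py <<'E'
from workcell import *
import cv2,numpy as np
from scipy.spatial.transform import Rotation as R
def ray(n,u,v,info=None):
    i=info or camera_info(n);K=i["intrinsics"];P=np.array(i["pose"])
    x=(u-K[0][2])/K[0][0];y=(v-K[1][2])/K[1][1]
    if n=="wrist":
        t=np.hypot(x,y);s=np.sin(t)/t if t>1e-9 else 1
        d=np.array([x*s,y*s,np.cos(t)])
    else:d=np.array([x,y,1.])
    return P[:3,3],P[:3,:3]@d
def onz(n,u,v,z,info=None):
    o,d=ray(n,u,v,info);return o+d*(z-o[2])/d[2]
def proj(n,p,info=None):
    i=info or camera_info(n);K=i["intrinsics"];P=np.array(i["pose"])
    c=P[:3,:3].T@(np.array(p)-P[:3,3])
    if n=="wrist":
        r=np.hypot(c[0],c[1]);t=np.arctan2(r,c[2]);x,y=c[:2]/r*t
    else:x,y=c[:2]/c[2]
    return np.array([x*K[0][0]+K[0][2],y*K[1][1]+K[1][2]])
E
python3 - <<'E'
from h import *
t=cv2.imread("pics/t0.png");s=cv2.imread("pics/s0.png")
f=lambda a,w,h:cv2.resize(a,(w,h),interpolation=cv2.INTER_CUBIC)
A=f(t[130:182,205:280],400,277);B=f(t[115:180,328:425],400,268)
C=f(s[170:235,265:315],385,500)
D=f(s[260:384,285:390],400,472)
im=np.zeros((600,800,3),np.uint8);im[:277,:400]=A;im[300:568,:400]=B;im[:472,400:]=D
cv2.imwrite("pics/crop1.png",im)
k=1.5625
for n,u,v,z in[("tray",380,243,.04),("drv",588,230,.075),("clamp",640,215,.09),("cup",486,252,.03),("t1",333,235,.018),("t2",429,257,.018)]:
    print(n,onz("top",u/k,v/k,z).round(3))
E
```

```text
tray [0.58  0.211 0.04 ]
drv [ 0.604 -0.211  0.075]
clamp [ 0.632 -0.312  0.09 ]
cup [ 0.564 -0.011  0.03 ]
t1 [0.6   0.312 0.018]
t2 [0.554 0.108 0.018]
```

View pics/crop1.png

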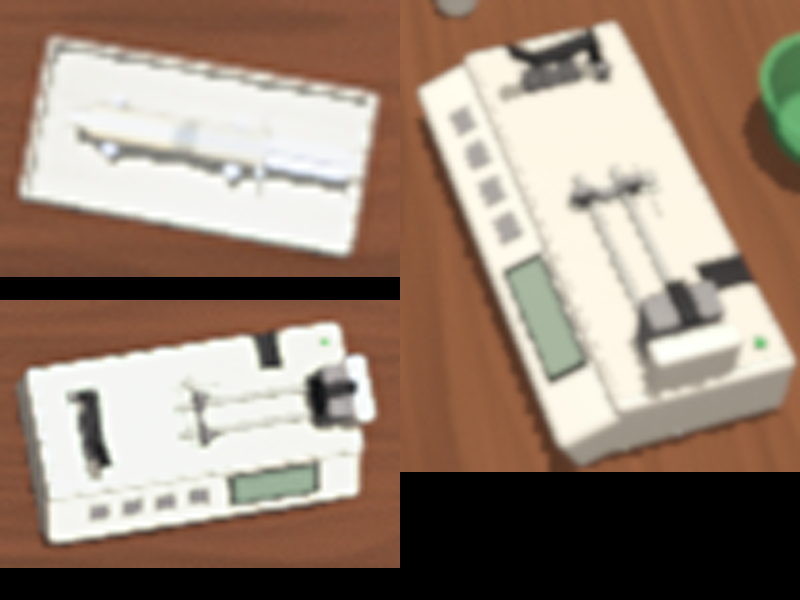

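The crop confirms the choice. In the tray, the nozzle and barrel are on the left (world +y) and the rod is on the right. On the driver, the pusher is left, the collar and prongs are mid at crop (205,415), and the clamp is right at (335,395). So the syringe must be turned by about 160°. I'll fly over with the wrist camera.

```bash
cat >> h.py <<'E'
def yaw(s): 
    x=R.from_rotvec(s["tcp_rot"]).as_matrix()[:,0];return np.degrees(np.arctan2(x[1],x[0]))
def plan(p,y,n,p0=None,y0=None):
    """rows (tool x,y,z in m=units, turn in 2pi) for straight path to p, yaw y (deg)"""
    s=read_state();p0=s["tool_pos"] if p0 is None else np.array(p0);y0=yaw(s) if y0 is None else y0
    dy=y-y0
    for k in range(n):
        a=np.radians(y0+dy*k/n);d=(np.array(p)-p0)/n
        tx=np.array([np.cos(a),np.sin(a)]);ty=np.array([np.sin(a),-np.cos(a)])
        print([round(float(v),4) for v in (tx@d[:2],ty@d[:2],-d[2],-dy/n/360)])
E
python3 -c "
from h import *
plan([.585,.225,.22],252,10)"
```

```text
[-0.0451, -0.0239, 0.001, -0.0264]
[-0.0406, -0.0311, 0.001, -0.0264]
[-0.0349, -0.0373, 0.001, -0.0264]
[-0.0283, -0.0426, 0.001, -0.0264]
[-0.0209, -0.0466, 0.001, -0.0264]
[-0.0129, -0.0494, 0.001, -0.0264]
[-0.0045, -0.0509, 0.001, -0.0264]
[0.0039, -0.0509, 0.001, -0.0264]
[0.0123, -0.0496, 0.001, -0.0264]
[0.0203, -0.0469, 0.001, -0.0264]
```

>>> play_rows(motion=[[-0.045,-0.024,0.001,-0.0264,50],[-0.041,-0.031,0.001,-0.0264,50],[-0.035,-0.037,0.001,-0.0264,50],[-0.028,-0.043,0.001,-0.0264,50],[-0.021,-0.047,0.001,-0.0264,50]])

```text
time: 0.78
tool_pos: [0.4252, 0.4217, 0.2259]
tcp_rot: [0.678, -3.067, 0.0]
wrist_force: [-0.1, 0.4, -0.7]
width: 0.589
```

>>> play_rows(motion=[[-0.013,-0.049,0.001,-0.0264,50],[-0.0045,-0.051,0.001,-0.0264,50],[0.004,-0.051,0.001,-0.0264,50],[0.012,-0.05,0.001,-0.0264,50],[0.02,-0.047,0.001,-0.0264,50]])

```text
time: 1.4
tool_pos: [0.5874, 0.2243, 0.2209]
tcp_rot: [1.856, -2.534, -0.0]
wrist_force: [0.6, -0.1, 0.6]
width: 0.589
```

>>> play_rows(motion=[[0,0,0,0,50],[0,0,0,0,50]])

```text
time: 1.65
tool_pos: [0.5863, 0.2257, 0.2208]
tcp_rot: [1.846, -2.541, -0.001]
wrist_force: [-0.5, 0.3, -0.2]
width: 0.587
```

Run:
```python
from h import *
import json
s=read_state();i=camera_info("wrist");a=read_camera("wrist")[:,:,::-1]
print(s["tool_pos"],yaw(s),s["q"])
json.dump({k:np.array(v).tolist() for k,v in i.items() if k in("intrinsics","pose")},open("w1.json","w"))
cv2.imwrite("pics/w1.png",a);cv2.imwrite("pics/w1b.png",cv2.resize(a,(800,600),interpolation=cv2.INTER_CUBIC))
```

```text
[0.58632379 0.22566459 0.22075649] -107.98271393048392 [ 3.27445498e-01  1.83893100e-01  1.72048075e+00  6.01804231e-04
  1.23838186e+00 -2.50048615e+00]
```

View pics/w1b.png

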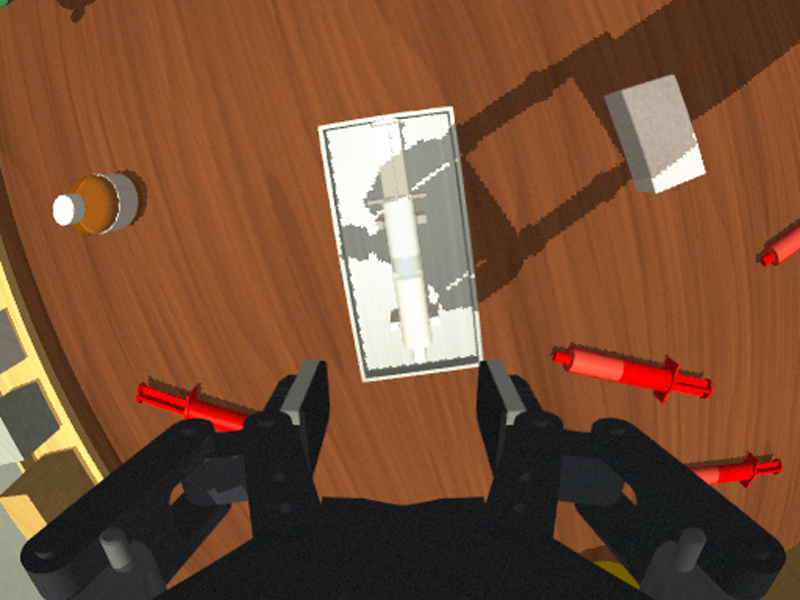

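The wrist view (×1.5625) shows the syringe with its thumb disc at (387,122), flange at (398,203) and cap end at (420,361). The tray corners are at (319,127), (453,107), (481,363) and (364,381).

Run:
```python
from h import *
import json
i=json.load(open("w1.json"));k=1.5625
a=np.array([onz("wrist",u/k,v/k,.04,i) for u,v in[(387,122),(398,203),(408,270),(417,345),(420,361)]]);print(a.round(4))
d=a[-1]-a[0];print("len",np.linalg.norm(d),"yaw s",np.degrees(np.arctan2(d[1],d[0])))
d/=np.linalg.norm(d);print("coords",(a-a[0])@d-.106);print("perp",((a-a[0])@np.array([-d[1],d[0],0])))
c=np.array([onz("wrist",u/k,v/k,.018,i) for u,v in[(319,127),(453,107),(481,363),(364,381)]]);print(c.round(4),c.mean(0))
for p,q in((0,3),(1,2)):
    e=c[q]-c[p];print(np.degrees(np.arctan2(e[1],e[0])),np.linalg.norm(e))
# corners from top for cross-check
t=cv2.imread("pics/t0.png")
for f in[(333.,216),(431,231),(425,277),(327,263)]:print("top",onz("top",f[0]/k,f[1]/k,.018).round(4))
# driver corners top
for f,z in [((522,205),.055),((533,271),.04)]:print(onz("top",f[0]/k,f[1]/k,z).round(3))
```

```text
[[0.5628 0.1221 0.04  ]
 [0.5731 0.1782 0.04  ]
 [0.5812 0.2255 0.04  ]
 [0.5922 0.2817 0.04  ]
 [0.5939 0.2947 0.04  ]]
len 0.1753851923219786 yaw s 79.77955792108362
coords [-0.106      -0.04901983 -0.00101951  0.05621923  0.06938519]
perp [ 0.00000000e+00 -2.61586327e-04  2.51293827e-04 -6.23404294e-04
 -9.20320157e-19]
[[0.6111 0.1064 0.018 ]
 [0.5132 0.1232 0.018 ]
 [0.5492 0.3215 0.018 ]
 [0.6449 0.3069 0.018 ]] [0.57961133 0.21451276 0.018     ]
80.44055905701332 0.20339141829374038
79.68830396524642 0.20154011741256458
top [0.6407 0.3122 0.018 ]
top [0.6101 0.104  0.018 ]
top [0.5118 0.1165 0.018 ]
top [0.54   0.3232 0.018 ]
[ 0.659 -0.082  0.055]
[ 0.523 -0.106  0.04 ]
```

The measured length is 175.4 mm against 176 nominal, with yaw 79.8° and the barrel origin near (0.582, 0.226). Before grasping, I'll look at the driver up close.

```bash
python3 -c "
from h import *
plan([.612,-.235,.22],170,9,None,252)"
```

```text
[0.0479, -0.0186, 0.0001, 0.0253]
[0.0443, -0.0259, 0.0001, 0.0253]
[0.0396, -0.0326, 0.0001, 0.0253]
[0.034, -0.0385, 0.0001, 0.0253]
[0.0275, -0.0434, 0.0001, 0.0253]
[0.0202, -0.0472, 0.0001, 0.0253]
[0.0125, -0.0498, 0.0001, 0.0253]
[0.0045, -0.0511, 0.0001, 0.0253]
[-0.0037, -0.0512, 0.0001, 0.0253]
```

>>> play_rows(motion=[[0.048,-0.0186,0,0.0253,50],[0.044,-0.026,0,0.0253,50],[0.04,-0.033,0,0.0253,50],[0.034,-0.0385,0,0.0253,50],[0.0275,-0.043,0,0.0253,50]])

```text
time: 2.33
tool_pos: [0.6014, -0.0304, 0.2215]
tcp_rot: [-0.717, 3.058, 0.0]
wrist_force: [0.6, 0.6, 0.1]
width: 0.585
```

>>> play_rows(motion=[[0.02,-0.047,0,0.0253,50],[0.0125,-0.05,0,0.0253,50],[0.0045,-0.051,0,0.0253,50],[-0.004,-0.051,0,0.0253,50],[0,0,0,0,50]])

```text
time: 2.95
tool_pos: [0.6144, -0.2371, 0.2212]
tcp_rot: [0.274, 3.129, -0.001]
wrist_force: [0.5, 0.7, -0.0]
width: 0.588
```

>>> play_rows(motion=[[0,0,0,0,50],[0,0,0,0,50]])

```text
time: 3.2
tool_pos: [0.6145, -0.2332, 0.2213]
tcp_rot: [-0.265, -3.13, -0.001]
wrist_force: [-0.3, -1.0, -0.0]
width: 0.585
```

Run:
```python
from h import *
import json
s=read_state();i=camera_info("wrist");a=read_camera("wrist")[:,:,::-1]
print(s["tool_pos"],yaw(s),s["q"][5])
json.dump({k:np.array(v).tolist() for k,v in i.items() if k in("intrinsics","pose")},open("w2.json","w"))
cv2.imwrite("pics/w2.png",a);cv2.imwrite("pics/w2b.png",cv2.resize(a[50:290,96:416],(800,600),interpolation=cv2.INTER_CUBIC))
```

```text
[ 0.61451781 -0.23322     0.22129352] 170.30945518843984 -1.8026530917565387
```

View pics/w2b.png

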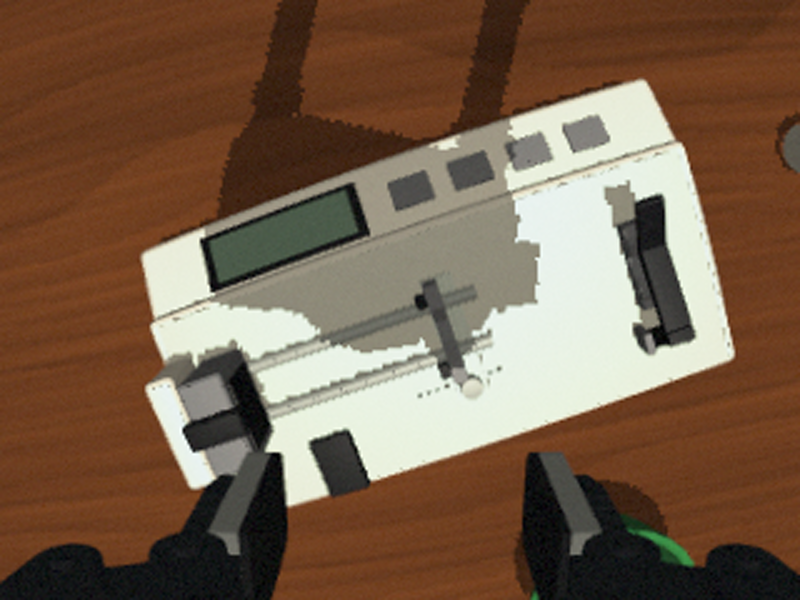

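The wrist crop (×2.5, offset (96,50)) shows the collar plate from (430,283) to (470,380), the clamp block around (225,410) on the left, and the pusher at (660,270). The clamp detail is unclear, so I'll go lower for one more view.

>>> play_rows(motion=[[-0.01,0,0.023,0,50],[-0.01,0,0.023,0,50],[-0.01,0,0.024,0,50],[0,0,0,0,50],[0,0,0,0,50]])

```text
time: 3.88
tool_pos: [0.6439, -0.2404, 0.1507]
tcp_rot: [-0.269, -3.129, -0.0]
wrist_force: [-0.2, -0.7, -0.2]
width: 0.586
```

Run:
```python
from h import *
import json
s=read_state();i=camera_info("wrist");a=read_camera("wrist")[:,:,::-1]
print(s["tool_pos"],yaw(s),s["q"][5])
json.dump({k:np.array(v).tolist() for k,v in i.items() if k in("intrinsics","pose")},open("w3.json","w"))
cv2.imwrite("pics/w3.png",a);cv2.imwrite("pics/w3b.png",cv2.resize(a[60:252,90:346],(800,600),interpolation=cv2.INTER_CUBIC))
```

```text
[ 0.64387093 -0.24041384  0.15068583] 170.1576513517108 -1.792588319359885
```

View pics/w3b.png

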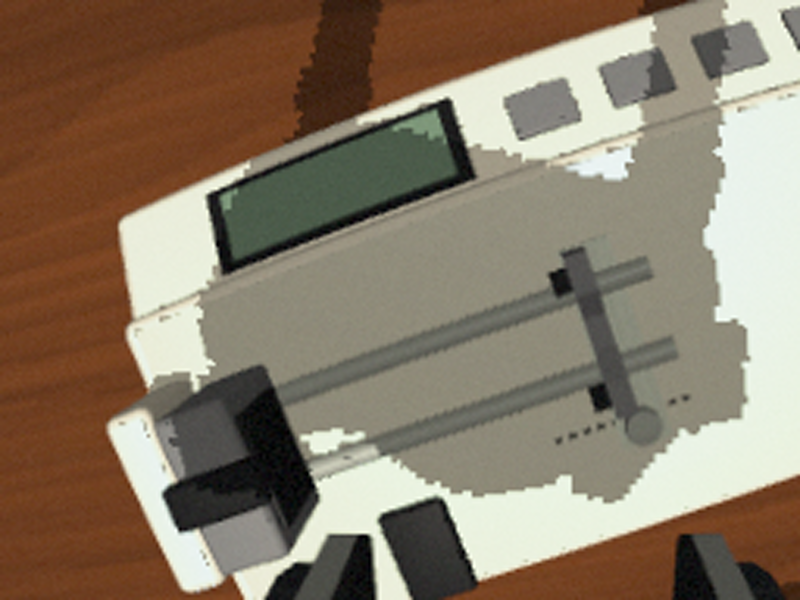

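In this view the prongs (560,283) and (600,397) stick out on the left face of the collar. That face points at the block with rails, so the left block is the plunger pusher. The black hinged bar at right, w2 (660,270), is the clamp, which also fits x = keys→hinge with y = world +y. No half turn is needed after all. I'll look at the clamp from the same height.

>>> play_rows(motion=[[0,0.035,0,0,50],[0,0.035,0,0,50],[0,0.035,0,0,50],[0,0,0,0,50],[0,0,0,0,50]])

```text
time: 4.55
tool_pos: [0.6623, -0.1374, 0.1526]
tcp_rot: [0.269, 3.128, -0.001]
wrist_force: [0.0, -0.6, -0.9]
width: 0.586
```

Run:
```python
from h import *
import json
s=read_state();i=camera_info("wrist");a=read_camera("wrist")[:,:,::-1]
print(s["tool_pos"],yaw(s),s["q"][5])
json.dump({k:np.array(v).tolist() for k,v in i.items() if k in("intrinsics","pose")},open("w4.json","w"))
cv2.imwrite("pics/w4.png",a);cv2.imwrite("pics/w4b.png",cv2.resize(a[60:252,90:346],(800,600),interpolation=cv2.INTER_CUBIC))
```

```text
[ 0.66234113 -0.13740983  0.15256288] 170.18236348422909 -1.6403356696085707
```

View pics/w4b.png

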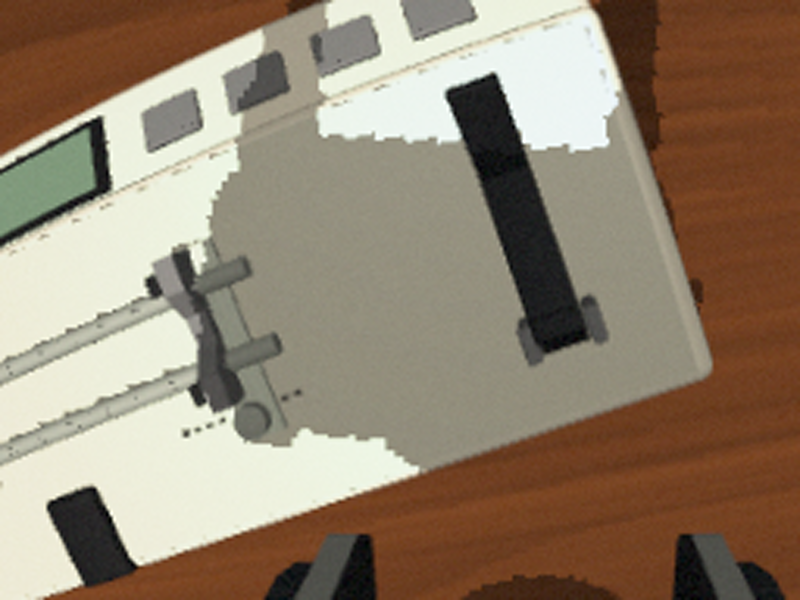

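The clamp bar runs from the lip tip edge (447,92)–(495,75) to the hinge lugs (530,340) and (597,320). The collar's top end corners are (155,262)/(188,250) and (210,410)/(242,400). Now I'll compute the cradle frame.

Run:
```python
from h import *
import json
I={n:json.load(open(n+".json")) for n in("w2","w3","w4")}
O={"w2":(2.5,96,50),"w3":(3.125,90,60),"w4":(3.125,90,60)}
def g(n,u,v,z):
    k,a,b=O[n];return onz("wrist",u/k+a,v/k+b,z,I[n])
def r(n,u,v):
    k,a,b=O[n];return ray("wrist",u/k+a,v/k+b,I[n])
def tri(*obs):
    A=np.zeros((3,3));b=np.zeros(3)
    for o in obs:
        p,d=r(*o);d=d/np.linalg.norm(d);M=np.eye(3)-np.outer(d,d);A+=M;b+=M@p
    return np.linalg.solve(A,b)
print("tri collar ends",tri(("w3",573,250),("w4",172,256)).round(4),tri(("w3",626,415),("w4",226,405)).round(4))
print("knob",tri(("w3",643,425),("w4",253,419)).round(4))
def an(a,b):
    d=b-a;return round(np.degrees(np.arctan2(d[1],d[0])),2)
print("crease w3",an(g("w3",130,325,.055),g("w3",800,90,.055)),"w2",an(g("w2",152,322,.055),g("w2",683,145,.055)),"w4 back",an(g("w4",50,597,.05),g("w4",690,385,.05)))
print("rails w4",an(g("w4",0,375,.062),g("w4",245,268,.062)),an(g("w4",0,453,.062),g("w4",275,345,.062)))
print("right edge w4 (perp)",an(g("w4",600,20,.055),g("w4",708,372,.055)))
th=np.radians(98.7)
lip=g("w4",471,84,.095);hin=g("w4",563,330,.065);col3=g("w3",600,332,.071);col4=g("w4",199,331,.071)
print("lip",lip,"hinge",hin,an(lip,hin),np.linalg.norm((hin-lip)[:2]));print("col",col3,col4)
print("clamp barsides mid",an(g("w4",447,92,.095),g("w4",495,75,.095)), np.linalg.norm(g("w4",447,92,.095)-g("w4",495,75,.095)))
for y in (an(g("w3",130,325,.055),g("w3",800,90,.055)),98.):
    t=np.radians(y);Y=np.array([np.cos(t),np.sin(t)]);X=np.array([Y[1],-Y[0]])
    c1=lip[:2]+.031*X-.034*Y;c2=hin[:2]-.032*X-.034*Y
    print(y,"cradle",c1.round(4),c2.round(4),"collar in cradle",((col3[:2]-c2)@X).round(4),((col3[:2]-c2)@Y).round(4),((col4[:2]-c2)@X).round(4),((col4[:2]-c2)@Y).round(4))
    for n,u,v in (("w3",588,332),("w3",548,288),("w3",592,402),("w4",180,335)):
        q=g(n,u,v,.071);print(n,((q[:2]-c2)@X).round(4),((q[:2]-c2)@Y).round(4))
```

```text
tri collar ends [ 0.5996 -0.2209  0.062 ] [ 0.6418 -0.2143  0.0661]
knob [ 0.6478 -0.2099  0.0598]
crease w3 99.01 w2 99.0 w4 back 99.5
rails w4 99.42 99.01
right edge w4 (perp) 8.25
lip [ 0.57580137 -0.13438924  0.095     ] hinge [ 0.63743491 -0.12378513  0.065     ] 9.76 0.0625391161642819
col [ 0.61927632 -0.2179446   0.071     ] [ 0.61989872 -0.21461772  0.071     ]
clamp barsides mid 99.37 0.010755061710638388
99.01 cradle [ 0.6117 -0.1631] [ 0.6112 -0.1624] collar in cradle -0.0007 -0.0562 0.0005 -0.053
w3 -0.0016 -0.0589
w3 -0.015 -0.0647
w3 0.0154 -0.0634
w4 -0.0004 -0.0583
98.0 cradle [ 0.6112 -0.1637] [ 0.6105 -0.1619] collar in cradle 0.0009 -0.0567 0.002 -0.0535
w3 0.0 -0.0595
w3 -0.0132 -0.0655
w3 0.0172 -0.0637
w4 0.0012 -0.0589
```

The cradle point is at (0.6114, −0.1628) with y-yaw 99.1°, and the two anchors agree within 1 mm. The collar back face is near y −58 mm and the prong tips near −63. Going to grasp at barrel y +17 mm.

```bash
python3 -c "
from h import *
plan([.5846,.2431,.12],79.8,10)"
```

```text
[0.0142, 0.0362, 0.0032, 0.0251]
[0.0197, 0.0335, 0.0032, 0.0251]
[0.0247, 0.03, 0.0032, 0.0251]
[0.0291, 0.0258, 0.0032, 0.0251]
[0.0328, 0.0209, 0.0032, 0.0251]
[0.0357, 0.0155, 0.0032, 0.0251]
[0.0376, 0.0097, 0.0032, 0.0251]
[0.0387, 0.0037, 0.0032, 0.0251]
[0.0388, -0.0025, 0.0032, 0.0251]
[0.0379, -0.0085, 0.0032, 0.0251]
```

>>> play_rows(motion=[[0.014,0.036,0,0.0251,44],[0.02,0.0335,0,0.0251,44],[0.025,0.03,0,0.0251,44],[0.029,0.026,0.004,0.0251,44],[0.033,0.021,0.004,0.0251,44]])

```text
time: 5.22
tool_pos: [0.6229, 0.0536, 0.1437]
tcp_rot: [1.46, 2.78, 0.0]
wrist_force: [-0.9, 0.4, -0.5]
width: 0.517
```

>>> play_rows(motion=[[0.036,0.0155,0.004,0.0251,44],[0.0375,0.01,0.004,0.0251,44],[0.039,0.0035,0.004,0.0251,44],[0.039,-0.0025,0.006,0.0251,44],[0.038,-0.0085,0.006,0.0251,44]])

```text
time: 5.85
tool_pos: [0.5844, 0.2451, 0.1196]
tcp_rot: [2.417, 2.006, 0.001]
wrist_force: [0.1, 0.4, -0.7]
width: 0.511
```

>>> play_rows(motion=[[0,0,0,0,44],[0,0,0,0,44]])

```text
time: 6.1
tool_pos: [0.5844, 0.2441, 0.1195]
tcp_rot: [2.409, 2.016, -0.0]
wrist_force: [-0.3, 0.4, 0.1]
width: 0.513
```

```bash
python3 -c "
from h import *
s=read_state();print(s['tool_pos'],yaw(s),s['q'][5])
i=camera_info('wrist');a=read_camera('wrist')[:,:,::-1];cv2.imwrite('pics/w5.png',a)
cv2.imwrite('pics/w5b.png',cv2.resize(a,(800,600)))
for y in (0,.017,.056,.07,-.05):
  d=np.array([np.cos(np.radians(79.8)),np.sin(np.radians(79.8)),0]);print(y,proj('wrist',np.array([.5816,.2264,.04])+y*d,i)*1.5625)
plan([.5846,.2431,.024],79.8,5)"
```

```text
[0.5843946  0.24406617 0.11951094] 79.85113262574755 0.5342041974889954
0 [404.44819361 345.64603643]
0.017 [404.51113973 313.85313007]
0.056 [404.63503059 236.03206119]
0.07 [404.67025449 206.97198036]
-0.05 [404.247587   429.50870301]
[-0.0001, 0.0, 0.0191, -0.0]
[-0.0001, 0.0, 0.0191, -0.0]
[-0.0001, 0.0, 0.0191, -0.0]
[-0.0001, 0.0, 0.0191, -0.0]
[-0.0001, 0.0, 0.0191, -0.0]
```

View pics/w5b.png

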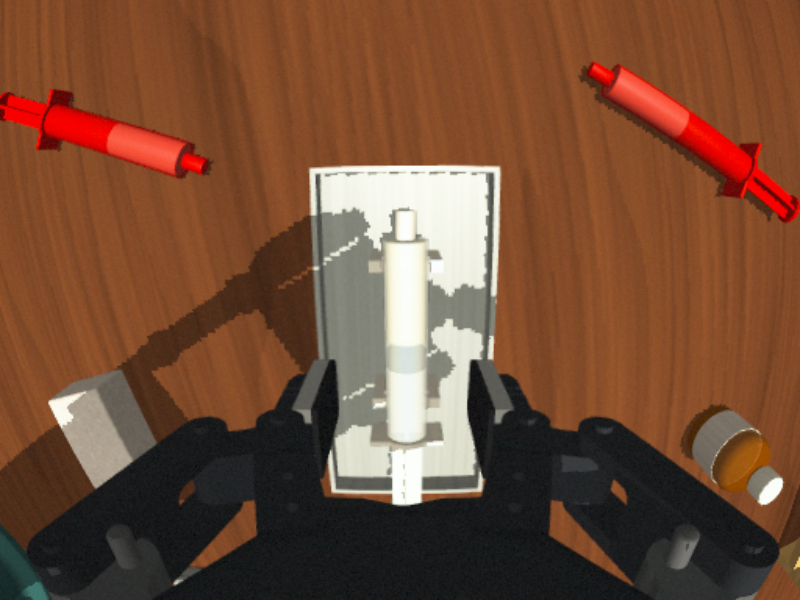

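The view shows the cap end at row 209 and the front end at 238, against predictions of 207 and 236. The column matches within 2 px, so I'll descend and grip.

>>> play_rows(motion=[[0,0,0.024,0,44],[0,0,0.024,0,44],[0,0,0.024,0,44],[0,0,0.0235,0,44],[0,0,0,0,44]])

```text
time: 6.78
tool_pos: [0.5824, 0.2429, 0.0218]
tcp_rot: [-2.41, -2.013, 0.007]
wrist_force: [-1.0, -0.3, -0.2]
width: 0.516
```

>>> play_rows(motion=[[0,0,0,0,15],[0,0,0,0,15],[0,0,0,0,15],[0,0,0,0,15]], squeeze=50)

```text
time: 7.28
tool_pos: [0.5858, 0.2453, 0.0257]
tcp_rot: [2.408, 2.014, 0.006]
wrist_force: [3.3, -3.1, 6.5]
width: 0.243
```

```bash
python3 -c "
from h import *
s=read_state();print(s['time'],s['tool_pos'],yaw(s),s['wrist_force'],s['width']*85.4)"
```

```text
7.275 [0.58582308 0.24532289 0.02569113] 79.82343572915698 [ 3.278932   -3.0714605   6.47566992] 20.76583535741679
```

Width 20.8 mm: gripped, with slight upward force. Lifting.

>>> play_rows(motion=[[0,0,-0.01,0,15],[0,0,-0.03,0,15],[0,0,-0.035,0,15],[0,0,-0.035,0,15],[0,0,0,0,15]])

```text
time: 7.9
tool_pos: [0.5853, 0.2464, 0.1374]
tcp_rot: [2.409, 2.015, 0.008]
wrist_force: [0.0, 0.5, -0.4]
width: 0.24
```

Run:
```python
from h import *
s=read_state();print(s['tool_pos'],yaw(s),s['wrist_force'],s['torque'],s['width']*85.4)
i=camera_info('wrist');a=read_camera('wrist')[:,:,::-1];cv2.imwrite('pics/w6.png',a)
b=read_camera('side')[:,:,::-1];cv2.imwrite('pics/s6.png',b)
p=proj('side',s['tool_pos']).astype(int);print(p)
c=cv2.resize(b[p[1]-60:p[1]+60,p[0]-50:p[0]+50],(350,420),interpolation=cv2.INTER_CUBIC)
im=np.zeros((420,800,3),np.uint8);im[:,:350]=c;im[:337,350:]=cv2.resize(a,(450,337))
cv2.imwrite('pics/c6.png',im)
```

```text
[0.58528912 0.24639854 0.13743079] 79.81578368739402 [ 0.03926974  0.5248079  -0.44541068] [-0.03765819  0.01462468 -0.05724466] 20.497776073827602
[292 161]
```

View pics/c6.png

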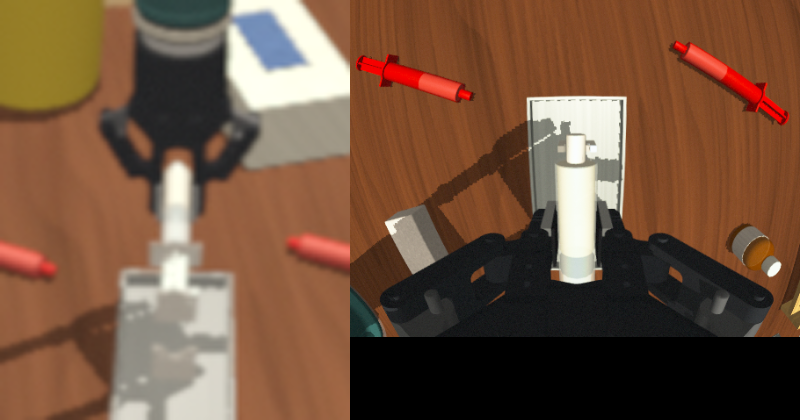

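The syringe is held level between the fingers, with the nozzle cap forward at (575,135) in the right panel. Next I'll check its place in the grip and plan the transfer.

Run:
```python
from h import *
s=read_state();print(s['tool_pos'],yaw(s),s['wrist_force'],s['width']*85.4,R.from_rotvec(s['tcp_rot']).as_matrix()[:,2])
Y=np.radians(79.82);d=np.array([np.cos(Y),np.sin(Y),0]);t=s['tool_pos']
for h in(.013,.016):
  for g in(.015,.017,.019):
    print(h,g,[proj('wrist',t+[0,0,h]+(y-g)*d)[1].round(1) for y in(.056,.07)], proj('wrist',t+[0,0,h+.011]+(.056-g)*d).round(1))
a=cv2.imread('pics/w6.png')
print(a[145:200:1,256].sum(1).tolist()); 
for r in(190,210,230,250,270,290): 
  g=a[r].astype(int).sum(1);print(r,g[225:290].tolist()[::2])
# cradle-frame target
c=np.array([.6114,-.1628]);t=np.radians(99.1);Yc=np.array([np.cos(t),np.sin(t)]);Xc=np.array([Yc[1],-Yc[0]])
P=c-.085*Xc+(-.018+.017)*Yc;print(P,Xc,Yc);plan([*P,.13],99.1,8)
```

```text
[0.58286278 0.24524918 0.13339016] 79.81425985305717 [-0.13130585 -0.32648159 -1.17845719] 20.16722393753612 [-1.32424613e-03 -6.30624306e-06 -9.99999123e-01]
0.013 0.015 [np.float64(172.5), np.float64(141.0)] [259.4 178. ]
0.013 0.017 [np.float64(176.9), np.float64(145.5)] [259.4 182.8]
0.013 0.019 [np.float64(181.3), np.float64(150.1)] [259.4 187.5]
0.016 0.015 [np.float64(173.9), np.float64(141.7)] [259.4 179.7]
0.016 0.017 [np.float64(178.4), np.float64(146.3)] [259.4 184.6]
0.016 0.019 [np.float64(182.9), np.float64(151.0)] [259.4 189.4]
[715, 717, 717, 713, 713, 713, 669, 433, 382, 554, 733, 757, 757, 757, 757, 757, 757, 757, 757, 757, 758, 756, 757, 757, 757, 757, 757, 757, 757, 757, 757, 756, 757, 757, 758, 757, 757, 757, 757, 756, 755, 669, 419, 366, 370, 446, 585, 725, 749, 748, 749, 751, 750, 750, 748]
190 [361, 371, 375, 363, 496, 568, 630, 655, 619, 559, 547, 537, 493, 496, 484, 455, 455, 500, 495, 495, 530, 548, 566, 635, 666, 654, 615, 549, 482, 370, 369, 364, 375]
210 [368, 364, 381, 379, 417, 558, 620, 676, 704, 722, 729, 737, 738, 742, 744, 746, 748, 750, 745, 742, 
[... 383 characters left out ...]
1, 200, 265, 254]
270 [84, 78, 95, 103, 67, 52, 401, 611, 674, 709, 721, 729, 736, 739, 741, 741, 747, 747, 747, 744, 742, 736, 731, 721, 695, 656, 538, 220, 56, 100, 96, 98, 83]
290 [78, 68, 66, 89, 98, 222, 540, 495, 547, 599, 700, 724, 731, 734, 737, 735, 738, 737, 739, 737, 732, 727, 718, 668, 574, 531, 507, 376, 75, 104, 98, 82, 80]
[ 0.52762798 -0.17723085] [0.98741381 0.15815807] [-0.15815807  0.98741381]
[-0.0532, 0.0025, 0.0004, -0.0067]
[-0.0533, 0.0003, 0.0004, -0.0067]
[-0.0532, -0.0019, 0.0004, -0.0067]
[-0.0531, -0.0042, 0.0004, -0.0067]
[-0.0529, -0.0064, 0.0004, -0.0067]
[-0.0526, -0.0086, 0.0004, -0.0067]
[-0.0521, -0.0108, 0.0004, -0.0067]
[-0.0516, -0.013, 0.0004, -0.0067]
```

The grip sits at barrel y ≈ +19 mm, with the axis ≈ 14.5 mm above the TCP. Moving to the hover at cradle x −60, y +1.

```bash
cat >> h.py <<'E'
C=np.array([.6114,-.1628]);_t=np.radians(99.1);YC=np.array([np.cos(_t),np.sin(_t)]);XC=np.array([YC[1],-YC[0]])
def rep():
    s=read_state();d=s['tool_pos'][:2]-C;f=s['wrist_force']
    print("t",s['time'],"cradle x,y,z mm",(1e3*np.array([d@XC,d@YC,s['tool_pos'][2]])).round(2),"yaw",round(yaw(s),2),"F xyz",f[:2]@XC,f[:2]@YC,f[2],"T",s['torque'].round(2),"w",s['width']*85.4)
E
python3 -c "
from h import *
plan([*(C-.06*XC+.001*YC),.134],99.1,8)"
```

```text
[-0.0519, 0.0054, -0.0001, -0.0067]
[-0.0521, 0.0032, -0.0001, -0.0067]
[-0.0522, 0.001, -0.0001, -0.0067]
[-0.0522, -0.0012, -0.0001, -0.0067]
[-0.0521, -0.0034, -0.0001, -0.0067]
[-0.0519, -0.0056, -0.0001, -0.0067]
[-0.0516, -0.0077, -0.0001, -0.0067]
[-0.0513, -0.0099, -0.0001, -0.0067]
```

>>> play_rows(motion=[[-0.052,0.0054,0,-0.0067,15],[-0.052,0.0032,0,-0.0067,15],[-0.052,0.001,0,-0.0067,15],[-0.052,-0.0012,0,-0.0067,15],[-0.052,-0.0034,0,-0.0067,15]])

```text
time: 8.62
tool_pos: [0.562, -0.0158, 0.1313]
tcp_rot: [-2.181, -2.256, 0.004]
wrist_force: [0.8, -0.5, -1.2]
width: 0.241
```

>>> play_rows(motion=[[-0.052,-0.0056,0,-0.0067,15],[-0.0516,-0.0077,0,-0.0067,15],[-0.0513,-0.01,0,-0.0067,15],[0,0,0,0,15],[0,0,0,0,15]])

```text
time: 9.25
tool_pos: [0.5512, -0.1702, 0.1318]
tcp_rot: [-2.037, -2.386, 0.001]
wrist_force: [0.3, 0.3, -1.4]
width: 0.239
```

```bash
python3 -c "
from h import *
rep()"
```

```text
t 9.25 cradle x,y,z mm [-60.62   2.18 131.8 ] yaw 99.02 F xyz 0.3387517582965011 0.27029002139267566 -1.4143943861194423 T [ 0.02 -0.03  0.  ] w 20.368765137536503
```

>>> play_rows(motion=[[0,0,0.02,0,15],[-0.001,0,0.02,0,15],[0,0,0.015,0,15],[0,0,0,0,15],[0,0,0,0,15]])

```text
time: 9.88
tool_pos: [0.5532, -0.1719, 0.0789]
tcp_rot: [2.038, 2.391, 0.0]
wrist_force: [0.6, -0.8, -0.8]
width: 0.238
```

Run:
```python
from h import *
i=camera_info('wrist')
for k in range(6):
    rep();a=read_camera('wrist')[:,:,::-1]
cv2.imwrite('pics/w7.png',a);cv2.imwrite('pics/w7b.png',cv2.resize(a[40:330,70:456],(800,600)))
```

```text
t 9.875 cradle x,y,z mm [-58.94   0.26  78.86] yaw 99.11 F xyz 0.45291355789730187 -0.8509409655323836 -0.7759307618048072 T [ 0.04  0.01 -0.01] w 20.291204639160792
t 9.925 cradle x,y,z mm [-5.862e+01 -3.000e-02  7.939e+01] yaw 99.1 F xyz -0.16233532670096773 -0.2212894178079768 -0.4831642643125398 T [-0.05 -0.02  0.01] w 20.522599280839916
t 9.975 cradle x,y,z mm [-58.52  -0.16  79.67] yaw 99.1 F xyz -0.7069987160822317 -0.16784700322552576 0.017970062487555727 T [0. 0. 0.] w 20.207771036153773
t 10.025 cradle x,y,z mm [-58.48  -0.2   79.78] yaw 99.09 F xyz 0.5196400755162199 0.02033550653304035 -0.9161190727864282 T [0.01 0.03 0.04] w 20.46005721178164
t 10.075 cradle x,y,z mm [-58.58  -0.18  79.73] yaw 99.09 F xyz -0.6156229637642151 -0.18901247414765726 -1.0871588339763272 T [-0.04  0.05 -0.  ] w 20.126811476024706
t 10.125 cradle x,y,z mm [-58.68  -0.13  79.67] yaw 99.1 F xyz 0.5087785207124612 0.21947626666243883 0.8797718710420979 T [ 0.08 -0.   -0.  ] w 19.9893688230721
```

View pics/w7b.png

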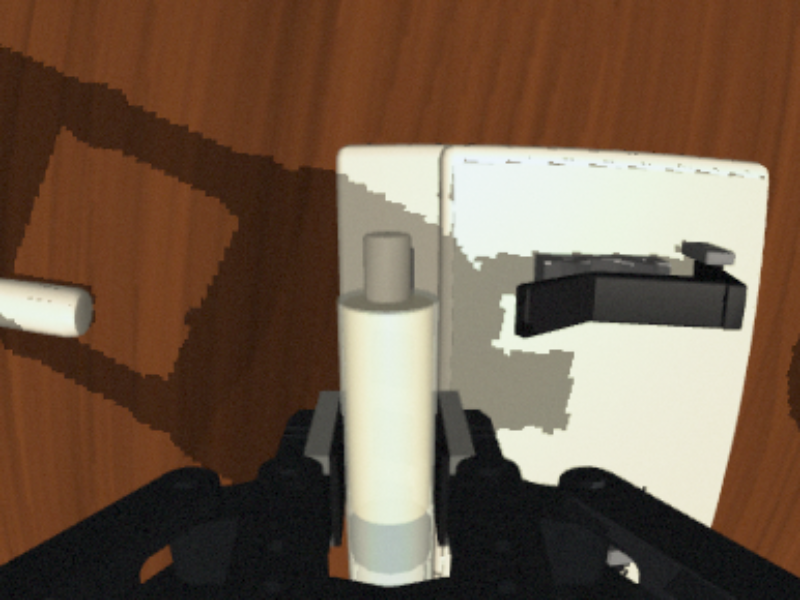

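The held syringe is parallel to the case crease. The clamp's lip at (520,300) is level with the barrel's front end at row 300. Descending to 10 mm above seat height, then pushing under the lip.

>>> play_rows(motion=[[0,0,0.0045,0,15],[0,0,0.0045,0,15],[0,0,0,0,15],[0,0,0,0,15],[0,0,0,0,15]], squeeze=70)

```text
time: 10.8
tool_pos: [0.553, -0.172, 0.0699]
tcp_rot: [2.038, 2.39, 0.0]
wrist_force: [-0.1, -0.9, -0.0]
width: 0.234
```

>>> play_rows(motion=[[0,0.004,0,0,15],[0,0.004,0,0,15],[0,0.004,0,0,15],[0,0.003,0,0,15],[0,0.003,0,0,15]])

```text
time: 11.42
tool_pos: [0.5709, -0.169, 0.0697]
tcp_rot: [-2.038, -2.391, 0.0]
wrist_force: [-0.1, 0.2, -0.1]
width: 0.232
```

```bash
python3 -c "
from h import *
rep()"
```

```text
t 11.425 cradle x,y,z mm [-41.02   0.26  69.74] yaw 99.1 F xyz -0.10253354108376841 0.23260398121957254 -0.14401620375550894 T [ 0.07 -0.03 -0.01] w 19.806723440523086
```

>>> play_rows(motion=[[0,0.003,0,0,15],[0,0.003,0,0,15],[0,0.003,0,0,15],[0,0.003,0,0,15],[0,0.003,0,0,15]])

```text
time: 12.05
tool_pos: [0.5849, -0.1666, 0.0694]
tcp_rot: [-2.037, -2.39, 0.001]
wrist_force: [-3.1, -0.7, -1.3]
width: 0.232
```

>>> play_rows(motion=[[0,0.003,0,0,15],[0,0.003,0,0,15],[0,0.003,0,0,15],[0,0.002,0,0,15],[0,0,0,0,15]])

```text
time: 12.68
tool_pos: [0.5963, -0.1649, 0.0696]
tcp_rot: [-2.038, -2.391, 0.0]
wrist_force: [-3.9, 0.4, -1.7]
width: 0.228
```

```bash
python3 -c "
from h import *
rep()"
```

```text
t 12.675 cradle x,y,z mm [-15.21   0.32  69.63] yaw 99.1 F xyz -3.834592154219332 0.990642078740123 -1.6545863870994824 T [-0.13  0.6   0.1 ] w 19.471573916226784
```

The clamp is riding up (−3.8 N in x). Continuing to x = 0.

>>> play_rows(motion=[[0,0.0025,0,0,15],[0,0.0025,0,0,15],[0,0.0025,0,0,15],[0,0.0025,0,0,15],[0,0.0025,0,0,15]])

```text
time: 13.3
tool_pos: [0.6088, -0.163, 0.0695]
tcp_rot: [2.038, 2.39, 0.0]
wrist_force: [-3.6, -1.6, -6.2]
width: 0.234
```

>>> play_rows(motion=[[0,0.0015,0,0,15],[0,0.001,0,0,15],[0,0,0,0,15],[0,0,0,0,15]])

```text
time: 13.8
tool_pos: [0.6112, -0.1626, 0.0697]
tcp_rot: [2.038, 2.39, 0.0]
wrist_force: [-2.5, 0.7, -6.0]
width: 0.229
```

Run:
```python
from h import *
for k in range(4):
    rep();a=read_camera('wrist')[:,:,::-1]
cv2.imwrite('pics/w8.png',a);cv2.imwrite('pics/w8b.png',cv2.resize(a[40:330,70:456],(800,600)))
```

```text
t 13.8 cradle x,y,z mm [-0.13  0.23 69.69] yaw 99.09 F xyz -2.3586558189508673 1.0771072819151548 -5.968474059426406 T [-0.23  0.35  0.13] w 19.554302350251
t 13.85 cradle x,y,z mm [-0.13  0.26 69.72] yaw 99.09 F xyz -2.5252749751377417 -1.1246983507168449 -5.479063362651762 T [-0.25  0.31  0.04] w 19.683170801784968
t 13.9 cradle x,y,z mm [-0.14  0.23 69.72] yaw 99.09 F xyz -3.231872052811071 -0.2164170276673446 -5.272144115227852 T [-0.25  0.28  0.13] w 19.765798730205567
t 13.95 cradle x,y,z mm [-0.13  0.24 69.74] yaw 99.09 F xyz -1.2335936884121934 -0.387656979285817 -6.94541541664676 T [-0.23  0.32  0.07] w 19.946261239273152
```

View pics/w8b.png

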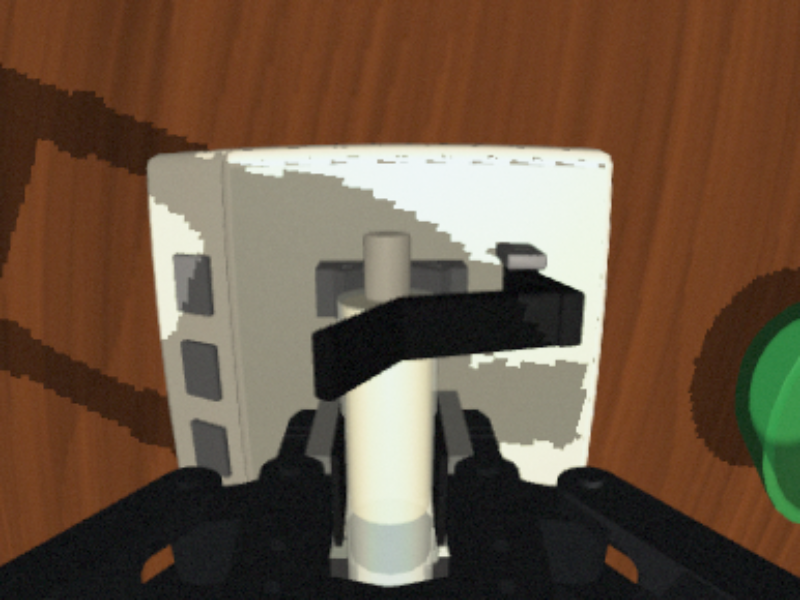

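The clamp now bears on the barrel. The saddle spans columns 316–467 (centre 391), while the barrel is at 387, so I'll correct +1 mm in x and lower.

>>> play_rows(motion=[[0,0.001,0.0015,0,15],[0,0,0.0015,0,15],[0,0,0.0015,0,15],[0,0,0.0015,0,15],[0,0,0.001,0,15]])

```text
time: 14.62
tool_pos: [0.6122, -0.1625, 0.0627]
tcp_rot: [2.038, 2.39, 0.0]
wrist_force: [-2.3, -0.1, -3.9]
width: 0.233
```

>>> play_rows(motion=[[0,0,0.0005,0,15],[0,0,0,0,15],[0,0,0,0,15]])

```text
time: 15.0
tool_pos: [0.6123, -0.1625, 0.0623]
tcp_rot: [2.038, 2.39, 0.0]
wrist_force: [-1.9, -0.7, -6.0]
width: 0.229
```

Run:
```python
from h import *
for k in range(4):
    rep();a=read_camera('side')
cv2.imwrite('pics/s9.png',a[:,:,::-1])
```

```text
t 15.0 cradle x,y,z mm [ 0.92  0.19 62.33] yaw 99.1 F xyz -2.0073809998994143 -0.34106736919835123 -6.031122196437626 T [-0.22  0.26  0.09] w 19.54061265683968
t 15.05 cradle x,y,z mm [ 0.89  0.18 62.34] yaw 99.1 F xyz -1.0810630333530442 -0.46593943684839517 -5.711507022743815 T [-0.17  0.24  0.06] w 19.764806173859807
t 15.1 cradle x,y,z mm [ 0.87  0.18 62.32] yaw 99.1 F xyz -1.3672790244271176 0.41766325048319464 -4.577218836798612 T [-0.22  0.31  0.01] w 19.769691335741044
t 15.15 cradle x,y,z mm [ 0.87  0.2  62.33] yaw 99.1 F xyz -1.6968394349942182 -0.41792734944088267 -4.81054318380127 T [-0.16  0.24  0.04] w 19.628451961312646
```

>>> play_rows(motion=[[0,0,0.0005,0,15],[0,0,0.0005,0,15],[0,0,0.0005,0,15],[0,0,0,0,15]])

```text
time: 15.7
tool_pos: [0.6122, -0.1624, 0.0608]
tcp_rot: [2.038, 2.39, 0.0]
wrist_force: [-1.6, -0.3, -3.2]
width: 0.228
```

>>> play_rows(motion=[[0,0,0.0005,0,15],[0,0,0,0,15],[0,0,0,0,15]])

```text
time: 16.08
tool_pos: [0.6122, -0.1624, 0.0606]
tcp_rot: [2.038, 2.39, 0.0]
wrist_force: [-2.8, -0.5, -1.5]
width: 0.229
```

>>> play_rows(motion=[[0,0,0.0005,0,15],[0,0,0,0,15],[0,0,0,0,15]])

```text
time: 16.45
tool_pos: [0.6123, -0.1625, 0.0605]
tcp_rot: [2.038, 2.39, 0.0]
wrist_force: [-5.5, 0.6, 5.1]
width: 0.231
```

Run:
```python
from h import *
for k in range(3):
    rep();a=read_camera('side')
```

```text
t 16.45 cradle x,y,z mm [ 0.94  0.17 60.5 ] yaw 99.1 F xyz -5.288860908098484 1.4668888961349071 5.092918629401313 T [0.09 0.79 0.14] w 19.76368970744139
t 16.5 cradle x,y,z mm [ 0.93  0.15 60.5 ] yaw 99.1 F xyz -5.19187770673113 1.7647318898215847 4.79129431848365 T [0.09 0.76 0.08] w 20.15330641317874
t 16.55 cradle x,y,z mm [ 0.93  0.15 60.48] yaw 99.09 F xyz -5.077857527256986 1.569467813050246 4.980342506100304 T [0.08 0.79 0.09] w 20.297538037822605
```

Seated at z 60.5 as predicted. The V pushes −x by 5 N, so I'll relieve it: x −0.6 mm, z +0.3 mm.

>>> play_rows(motion=[[0,-0.0006,-0.0003,0,15],[0,0,0,0,15],[0,0,0,0,15]], squeeze=40)

```text
time: 16.98
tool_pos: [0.6122, -0.1625, 0.0605]
tcp_rot: [2.038, 2.39, 0.001]
wrist_force: [-2.5, 1.1, 2.1]
width: 0.233
```

Run:
```python
from h import *
for k in range(3):
    rep();a=read_camera('side')
```

```text
t 16.975 cradle x,y,z mm [ 0.88  0.13 60.5 ] yaw 99.09 F xyz -2.250431583199686 1.4725969091343143 2.1016414056162294 T [ 0.17  0.21 -0.02] w 19.868406983631225
t 17.025 cradle x,y,z mm [ 0.84  0.14 60.47] yaw 99.09 F xyz -1.1944719855845047 2.2949009881512854 2.830641361674332 T [0.2  0.21 0.02] w 19.616159674617265
t 17.075 cradle x,y,z mm [ 0.83  0.14 60.48] yaw 99.09 F xyz -1.531336884658355 0.961545918270761 3.1779013932967346 T [0.24 0.14 0.02] w 19.732342129065415
```

Good. Sliding forward gently.

>>> play_rows(motion=[[0.001,0,0,0,15],[0.001,0,0,0,15],[0.001,0,0,0,15]], squeeze=35)

```text
time: 17.5
tool_pos: [0.6121, -0.1618, 0.0605]
tcp_rot: [2.035, 2.388, -0.002]
wrist_force: [0.5, -8.1, -0.6]
width: 0.23
```

Run:
```python
from h import *
for k in range(3):
    rep();a=read_camera('wrist')
cv2.imwrite('pics/w10.png',a[:,:,::-1])
```

```text
t 17.5 cradle x,y,z mm [ 0.82  0.89 60.46] yaw 99.12 F xyz -0.7919170389641776 -8.061158821176125 -0.5866546682149875 T [-1.13 -0.12  0.04] w 19.65342429672734
t 17.55 cradle x,y,z mm [ 0.86  0.98 60.53] yaw 99.12 F xyz 0.2642736036347473 -6.903925932228707 0.456540107079158 T [-1.05 -0.15  0.01] w 19.988745540106738
t 17.6 cradle x,y,z mm [ 0.84  0.98 60.49] yaw 99.12 F xyz -0.8395936657214732 -6.553659369468388 0.45009395676244923 T [-1.06 -0.15 -0.04] w 19.89855306256367
```

>>> play_rows(motion=[[0.001,0,0,0,15],[0.001,0,0,0,15]])

```text
time: 17.9
tool_pos: [0.6118, -0.16, 0.0605]
tcp_rot: [2.035, 2.388, -0.002]
wrist_force: [0.8, -6.4, -0.5]
width: 0.232
```

Run:
```python
from h import *
for k in range(3):
    rep();a=read_camera('wrist')
cv2.imwrite('pics/w11.png',a[:,:,::-1])
```

```text
t 17.9 cradle x,y,z mm [ 0.8  2.7 60.5] yaw 99.11 F xyz -0.1885121782522825 -6.492618700068374 -0.45012663891640137 T [-1.22 -0.09  0.04] w 19.771548694939636
t 17.95 cradle x,y,z mm [ 0.8   2.9  60.51] yaw 99.11 F xyz -0.06068315732263785 -7.918357572851529 0.40367538444785644 T [-1.05 -0.14 -0.08] w 19.839090733484348
t 18.0 cradle x,y,z mm [ 0.82  2.89 60.5 ] yaw 99.11 F xyz 0.5704779284366441 -7.12541505317997 0.7663346907703936 T [-1.06 -0.14 -0.  ] w 19.967237519623524
```

Steady sliding friction is ~7 N and arm compliance ~3.5 N/mm, so small steps are safe.

>>> play_rows(motion=[[0.001,0,0,0,15],[0.001,0,0,0,15],[0,0,0,0,15]])

```text
time: 18.42
tool_pos: [0.6114, -0.1578, 0.0605]
tcp_rot: [2.035, 2.388, -0.002]
wrist_force: [0.8, -7.7, 0.1]
width: 0.233
```

```bash
cat > m.py <<'E'
from h import *
import sys
L=[]
for k in range(4):
    s=read_state();d=s['tool_pos'][:2]-C;f=s['wrist_force'];L.append([d@XC*1e3,d@YC*1e3,s['tool_pos'][2]*1e3,f[:2]@XC,f[:2]@YC,f[2],s['width']*85.4]);a=read_camera('wrist')[:,:,::-1]
print(s['time'],np.mean(L,0).round(2));cv2.imwrite(f'pics/{sys.argv[1]}.png',a)
for n in('w8',sys.argv[1]):
    g=cv2.imread(f'pics/{n}.png').astype(int).sum(2)[140:165,250:265].mean(1);print(n,"cap edge row",140+np.argmax(np.diff(g)) , 140+np.argmin(np.diff(g)))
E
python3 m.py w12
```

```text
18.575 [ 8.100e-01  4.920e+00  6.050e+01  1.000e-02 -6.990e+00  6.800e-01
  1.989e+01]
w8 cap edge row 153 140
w12 cap edge row 154 151
```

>>> play_rows(motion=[[0.001,0,0,0,15],[0.001,0,0,0,15],[0,0,0,0,15]])

```text
time: 19.0
tool_pos: [0.6111, -0.156, 0.0605]
tcp_rot: [2.035, 2.388, -0.002]
wrist_force: [0.0, -7.3, 0.2]
width: 0.227
```

```bash
python3 m.py w13
```

```text
19.15 [ 0.78  6.82 60.5  -0.45 -6.93  0.11 19.77]
w8 cap edge row 153 140
w13 cap edge row 154 151
```

>>> play_rows(motion=[[0.0005,0,0,0,15],[0.0005,0,0,0,15],[0,0,0,0,15]])

```text
time: 19.58
tool_pos: [0.611, -0.1552, 0.0605]
tcp_rot: [2.035, 2.387, -0.002]
wrist_force: [-0.2, -7.8, 0.7]
width: 0.231
```

```bash
python3 m.py w14
```

```text
19.725 [ 0.8   7.57 60.51 -0.84 -7.86  0.52 19.8 ]
w8 cap edge row 153 140
w14 cap edge row 154 151
```

>>> play_rows(motion=[[0.0005,0,0,0,15],[0.0005,0,0,0,15],[0,0,0,0,15]])

```text
time: 20.15
tool_pos: [0.6109, -0.1543, 0.0605]
tcp_rot: [2.035, 2.387, -0.002]
wrist_force: [1.9, -8.0, 0.1]
width: 0.231
```

```bash
python3 m.py w15
```

```text
20.3 [ 0.8   8.45 60.51 -0.39 -8.58  0.24 19.8 ]
w8 cap edge row 153 140
w15 cap edge row 154 151
```

>>> play_rows(motion=[[0.0005,0,0,0,15],[0.0005,0,0,0,15],[0,0,0,0,15]])

```text
time: 20.72
tool_pos: [0.6107, -0.1534, 0.0605]
tcp_rot: [2.035, 2.387, -0.002]
wrist_force: [1.5, -8.7, 0.1]
width: 0.237
```

```bash
python3 m.py w16
```

```text
20.875 [ 0.78  9.37 60.5   0.13 -8.38  0.13 19.89]
w8 cap edge row 153 140
w16 cap edge row 154 151
```

Prong contact shows at y ≈ 7.0 (force +1.5 N), so the plate is expected at ≈ 11.5. Continuing.

>>> play_rows(motion=[[0.0005,0,0,0,15],[0.0005,0,0,0,15],[0,0,0,0,15]])

```text
time: 21.3
tool_pos: [0.6106, -0.1525, 0.0605]
tcp_rot: [2.035, 2.387, -0.002]
wrist_force: [1.0, -8.2, 0.2]
width: 0.232
```

```bash
python3 m.py w17
```

```text
21.45 [ 0.79 10.27 60.52 -0.42 -8.53  0.36 19.75]
w8 cap edge row 153 140
w17 cap edge row 154 151
```

>>> play_rows(motion=[[0.0005,0,0,0,15],[0,0,0,0,15]])

```text
time: 21.75
tool_pos: [0.6105, -0.1521, 0.0605]
tcp_rot: [2.035, 2.387, -0.002]
wrist_force: [0.6, -8.5, -0.1]
width: 0.231
```

```bash
python3 m.py w18
```

```text
21.9 [ 7.600e-01  1.072e+01  6.049e+01 -4.800e-01 -8.610e+00 -6.000e-02
  1.975e+01]
w8 cap edge row 153 140
w18 cap edge row 154 151
```

>>> play_rows(motion=[[0.0005,0,0,0,15],[0,0,0,0,15]])

```text
time: 22.2
tool_pos: [0.6104, -0.1519, 0.0605]
tcp_rot: [2.034, 2.387, -0.003]
wrist_force: [0.9, -10.6, -0.3]
width: 0.235
```

```bash
python3 m.py w19
```

```text
22.35 [ 0.78 10.9  60.5  -0.85 -9.9  -0.21 19.82]
w8 cap edge row 153 140
w19 cap edge row 154 151
```

The plate is felt at y ≈ 10.9: force rose 1.3 N over 0.2 mm, so the prongs are fully in and the collar sees about 3 N. I'll unload the arm, then let go.

>>> play_rows(motion=[[-0.001,0,0,0,15],[-0.001,0,0,0,15],[0,0,0,0,15]])

```text
time: 22.78
tool_pos: [0.6104, -0.1519, 0.0605]
tcp_rot: [2.037, 2.389, -0.0]
wrist_force: [1.5, -7.0, 0.9]
width: 0.232
```

```bash
python3 m.py w20
```

```text
22.925 [ 0.73 10.89 60.46 -0.14 -6.5   0.87 19.78]
w8 cap edge row 153 140
w20 cap edge row 154 140
```

>>> play_rows(motion=[[0,0,0,0,24],[0,0,0,0,27],[0,0,0,0,32],[0,0,0,0,32]])

```text
time: 23.48
tool_pos: [0.6095, -0.1503, 0.0599]
tcp_rot: [-2.038, -2.391, -0.0]
wrist_force: [0.0, -0.2, -0.3]
width: 0.369
```

```bash
python3 m.py w21
```

```text
23.625 [ 1.100e-01  1.248e+01  5.999e+01 -0.000e+00  8.000e-02 -5.000e-02
  3.193e+01]
w8 cap edge row 153 140
w21 cap edge row 157 155
```

Released. The cap moved back ~1.5 mm in the tool frame, matching the tool's own 1.6 mm spring forward, so the syringe stayed. Lifting off for a check.

>>> play_rows(motion=[[0,0,-0.01,0,32],[0,0,-0.03,0,32],[0,0,-0.045,0,32],[0,0,-0.05,0,32],[-0.04,0,0,0,32]])

```text
time: 24.3
tool_pos: [0.6198, -0.1898, 0.2028]
tcp_rot: [2.028, 2.386, 0.008]
wrist_force: [0.7, -0.4, 0.5]
width: 0.374
```

>>> play_rows(motion=[[-0.04,0,0,0,32],[-0.02,0,0,0,32],[0,0,0,0,32],[0,0,0,0,32]])

```text
time: 24.8
tool_pos: [0.6251, -0.2483, 0.1947]
tcp_rot: [-2.037, -2.39, -0.001]
wrist_force: [-0.6, -0.2, 0.1]
width: 0.375
```

Run:
```python
from h import *
import json
rep();i=camera_info("wrist");a=read_camera("wrist")[:,:,::-1]
json.dump({k:np.array(v).tolist() for k,v in i.items() if k in("intrinsics","pose")},open("w22.json","w"))
Y=np.array([*YC,0]);
for y in(-.06,-.05-.0085,-.0085+.056,-.0085+.07): print(y,((proj('wrist',np.array([*C,.075])+y*Y,i)-[106,40])*800/300).round(1))
cv2.imwrite("pics/w22.png",a);cv2.imwrite("pics/w22b.png",cv2.resize(a[40:265,106:406],(800,600),interpolation=cv2.INTER_CUBIC))
```

```text
t 24.8 cradle x,y,z mm [  0.   -86.61 194.72] yaw 99.11 F xyz -0.6646638825238579 -0.06671332634916934 0.12123465810517398 T [0.03 0.01 0.04] w 32.012435986449304
-0.06 [406.9 315.7]
-0.0585 [406.9 311.3]
0.0475 [406.9  -4.8]
0.061500000000000006 [406.8 -44.1]
```

View pics/w22b.png

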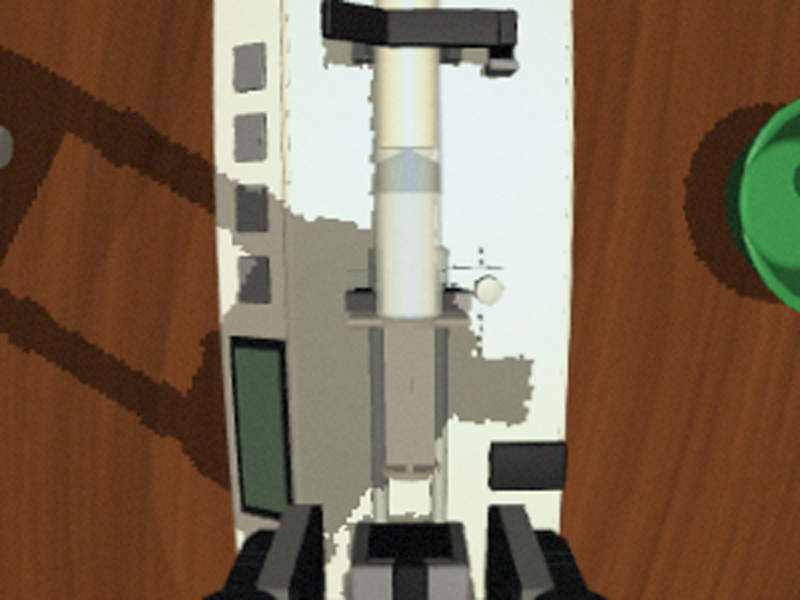

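The view shows the syringe straight on the cradle axis, with the clamp across the barrel at (420,25). The flange at rows 315–325 sits directly against the collar plate at rows 290–312, with no prong showing, and nothing else has moved. The robot is clear, so I'm handing in.

```bash
python3 -c "
from workcell import *
print(finish_job())"
```

```text
the job is handed in; nothing more can be done
None
```

I loaded the syringe into the driver and handed the job in at about 25 s; the hand-in gave no verdict. It was gripped at the tray, pushed under the clamp, seated, slid nozzle-first until the flange met the collar plate, and released.

**Clamp:** while the barrel pushed it back, the wrist felt at most about 6–7 N, well under the 20 N limit.

**Seat:** the barrel came to rest at the expected height (tool at 60.5 mm).

**Slide:** friction under the clamp was steady at about 7 N. Prong contact showed about 3.9 mm before the plate stopped the flange. The collar saw roughly 3 N.

**After release:** the last wrist picture shows:
- the syringe on the seat axis, with the clamp across the barrel
- the flange against the collar plate, with no prong visible

The arm was lifted clear.

**Checks that disagreed or stayed uncertain:**
- **Clamp end:** I first took the wrong end of the driver for the clamp end. A closer wrist picture, with the prongs visible, corrected this before the grasp.
- **Grip position:** the syringe sat about 2 mm further back in the grip than planned, and I allowed for that.
- **Sensor travel:** I inferred it from force and position rather than reading it. The stop came at about 3.9 mm of travel instead of 4.5 mm, which I put down to when the first contact was detected.
- **Other things on the ledge:** I judged these by eye in the wrist views only. I did not measure whether any had shifted.

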